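Draw the drying lamp's telescopic boom in by one hole

TASK

The infrared lamp hangs one hole too far out over the hotplate: swing the red-handled clamp lever loose, squeeze the brass spring button in and slide the boom's outer tube back towards its column until the button clicks fully out in the next hole, then swing the clamp lever fully tight again. Feel for the click and stop there, so that the tube is never rammed against the button. Do not touch the lamp, and leave the crucible, the bottle and the beaker standing where they are.

Things in the scene. Friction and masses are not known exactly. Their poses are not given: they have to be found in the camera images.
- stand: Fixed boom stand: dark base plate 160 x 230 x 18, round steel column 32 in diameter, at its top an aluminium block (46 x 36, top 281 above the bench) that holds the fixed inner steel tube, 21 square. Origin on the bench under the column; z up. The boom is level and runs from the column along the stand's own -y; its axis is 265 above the bench.
- sleeve: Boom's outer tube, bright steel, 26 square, wall 2, slides over the inner tube. Axes as the stand's; origin on its axis at the hole the button starts in (185 from the column). Along y: grey collar 34 wide +89 to +61, plain tube to -185. Holes 12.5 wide in its +x face: y = 0; the next between -36 and -58 (uneven, differs each time: feel for it). Pads within y = +20 to -20 leave that one free.
- boom (a joint): Travel of the outer tube, m: 0 at the start's hole, grows as it is drawn in towards the column (stand's +y). Clamp loose it slides with 6 to 8 N; forcing the pressed button under the wall takes up to 15 N during the first 7 mm; then it runs even until the button clicks out, and stops dead within 0.8 mm of play. Clamp tight, the tube is held by about 25 N more.
- button (a joint): How far the spring button is pressed in, in m: 0 fully out (locks the tube), 0.0065 flush with the outer tube's face (the tube can then be slid), 0.0085 when it is under the tube wall. The spring takes 3 to 5 N.
- button_tip (a point): Tip of the domed brass spring button, 11 in diameter, which sits in the fixed inner tube and pokes out level through the hole of the outer tube's +x face: out, its tip stands 6.5 proud of that face and 19.5 from the boom's axis. It stays where it is while the outer tube slides.
- catch: The domed brass pin of the spring button itself; origin on the boom's axis (when the button is out), level with the button. It must not be loaded sideways by the outer tube with more than 15 N.
- clamp (a joint): Clamp lever on top of the collar, in rad: 0 = tight, against its stop, handle pointing along the boom towards the column (stand's +y); it turns anticlockwise seen from above to 1.6 = fully loose, handle pointing to the stand's -x. The clamp lets go of the inner tube from about 0.8. It stays where it is left; about 2 to 4 N at the handle.
- clamp_knob (a point): Point on the red upright cylindrical handle at the lever's end: 16 in diameter, 44 high, this point on its axis 12 below its top; the round lever arm, 9 thick, is 22 or more below this point.
- clamp_pivot (a point): On the vertical axis about which the clamp lever turns, level with clamp_knob; the handle's axis is 55 from it. It moves with the outer tube (75 from the sleeve's origin, towards the column).
- lamp: Infrared drying lamp under the outer end of the boom, red conical shade 114 in diameter, its rim 82 below the boom's axis; origin on the boom's axis, 160 from the sleeve's origin away from the column. Moves with the tube; not to be touched.
- hotplate: Fixed white hotplate, 200 x 200, with a tan firebrick on top, 138 high in all; origin under its middle.
- crucible: White porcelain crucible, 48 in diameter, 34 high, standing in the 18 deep round well of the firebrick; origin under its foot. Bystander.
- bottle: Amber glass bottle, 60 in diameter, 135 high, on the bench beside the boom; origin under its foot. Bystander.
- beaker: Glass beaker, 68 in diameter, 90 high, on the bench beside the boom; origin under its foot. Bystander.

How it is judged:
By the outcome, as a careful person would: the job done as asked, in the order asked, and still so for the second after the job is handed in, with the robot touching nothing.
It also fails if it takes over 72 s, if anything falls off the work surface, if the arm or the gripper's body presses on something with over 40 N, if the wrist force passes 120 N, or if a joint passes its speed limit or range.

ROBOT

A 6-joint arm with a two-finger parallel gripper is mounted at the origin on the work surface. World frame = base frame: x ahead of the robot, y to its left, z up, the work surface at z = 0. Lengths are in m, angles in rad, forces in N, time in s.
With the tool pointing down it reaches from about 0.35 to 0.975 m from the base axis. Payload 4.9 kg.
Tool frame: the origin (TCP) lies at the very end of the fingers, on their centre line; the grasp point (between the pads) lies 19 mm behind it; z points along the fingers, y is the line along which they close (so a half turn about z gives the same grasp; the last joint's range is limited). The gripper opens to 85 mm and grips with 20 to 120 N. Pads are 22 mm wide; open, the fingers measure 114 mm over their backs; the gripper's body (76 mm by 85 mm) begins 54 mm behind the grasp point. The pads swing forward as they close: fully open they stand 13 mm farther back than shut.
Start: joints at [-1.376, 0.053, 1.613, -0, 1.476, -0.119], TCP at [0.193, -0.594, 0.231] pointing down, gripper open.
Joint ranges: [-3.01, 3.01], [-1.01, 2.22], [0.06, 2.58], [-1.02, 4.17], [0.09, 2.62], [-3.14, 3.14]. Speed limits (rad/s): [2.57, 2.57, 3.14, 3.14, 3.14, 3.14].

INTERFACE

Orientations are given as a unit quaternion [w, x, y, z].
In Python, from plant import manip gives the robot as it stands.
- The arm moves only by the tool play_rows, never from a script. Its argument "series" is a list that holds one entry, the list of rows, each a list of 7 numbers: the shift along the world's x, y, z in m, then the turn, a rotation vector about the world's x, y, z in degrees, then the opening, from 0 (shut) to 1 (fully open). In form: [[[dx, dy, dz, rx, ry, rz, grip], ...]]. A call has 1 to 10 rows; each row shifts and turns the commanded pose from where the row before left it; what a row does not reach is not made up. A row lasts 1/10 s, in which the tool goes at most 50 mm and 8.59 degrees, less where a joint would pass 70% of its speed; a pose out of reach is approached as far as the arm can. A call with a gripper value outside its range is refused whole. The fingers move at their own pace and stop on an object; the grip force is fixed at half the most. Time passes only in rows, so rows that do not move let the fingers close. It gives the time, the measured TCP pose, the force, the opening and the grip force at its end, in the units of the state.
- manip.state(): the state, without advancing time (a new reading comes with each control period).
- manip.grab_frame(name): name is "side" or "top"; returns a dict with "frame" (480x640x3 uint8, blue, green, red), "mtx" (3x3 intrinsics, pixels), "R" (3x3) and "t" (3): a world point X has camera coordinates R X + t. Camera axes: x right, y down, z forward; pixel columns grow to the right and rows downward; lengths in m; the calibration is good to about 2 mm. A picture is of the moment at which its call begins. There is no depth.
- manip.job_done(): hands the job in; it is judged then, once.
The state is a dict: "time": time; "joint_pos": joint angles; "joint_vel": joint speeds; "joint_efforts": joint torques, N m; "tool_pos": TCP position; "tool_rot": TCP orientation; "contact_force": force on the tool from outside, world axes, zero at the start; "ft_torque": the same for the moment, N m; "gripper_width": opening from 0.0 (shut) to 1.0 (fully open); "grasp_force": force on a finger pad.
Only numpy, scipy, OpenCV 4.12 (cv2) and the standard library are available. Lean on these libraries where they do the work, as an engineer would, in place of code of your own. Each camera call takes 0.05 s, during which the arm holds its last target. There are 200 camera calls.

## Working session

There is one attempt and no reset: what is moved stays moved. The work goes in short steps, Python scripts to look and compute and a tool call to move; the robot and the scene stay as the last step left them, time stands still between calls to the robot, and variables do not carry over. Pictures are saved under pics/ and viewed, at most 10 in all, crops included, and the job is handed in when it is done.

Besides the shell and the picture viewer there is one more tool, called after ">>>" as name([rows], argument=value, ...), one row to a line, values as JSON. play_rows: Moves the arm, as the interface text tells. Its arguments: {"type":"object","properties":{"series":{"type":"array"}},"required":["series"]}

```bash
mkdir -p pics; ls; cat > h.py <<'E'
from plant import manip
import cv2, numpy as np
def snap(n):
    d=manip.grab_frame(n); return d
E
python3 - <<'E'
from h import *
import pickle
for n in("side","top"):
    d=manip.grab_frame(n); cv2.imwrite(f"pics/{n}0.png",d["frame"]); pickle.dump(d,open(n+"0.pkl","wb"))
    print(n,np.round(d["mtx"],1).tolist(),np.round(d["R"],3).tolist(),np.round(d["t"],3).tolist(), (-np.array(d["R"]).T@d["t"]).round(3))
s=manip.state();print(s)
E
```

```text
pics
side [[525.5, 0.0, 309.0], [0.0, 525.5, 237.8], [0.0, 0.0, 1.0]] [[-0.886, -0.465, 0.0], [-0.295, 0.562, -0.773], [0.359, -0.684, -0.635]] [0.513, 0.293, 0.925] [0.209 0.707 0.813]
top [[501.5, 0.0, 319.2], [0.0, 501.5, 239.8], [0.0, 0.0, 1.0]] [[0.01, -1.0, -0.014], [-0.993, -0.009, -0.12], [0.12, 0.015, -0.993]] [0.04, 0.625, 0.986] [0.502 0.031 1.054]
{'time': 0.1, 'joint_pos': array([-1.37598314e+00,  5.32929650e-02,  1.61413280e+00, -3.42651239e-05,
        1.47602402e+00, -1.18999020e-01]), 'joint_vel': array([-1.01025338e-05, -1.41307498e-03, -2.42131525e-03,  2.53178606e-03,
       -2.23408081e-04,  1.40152469e-03]), 'joint_efforts': array([ 2.16581925e-04, -3.94904280e+01, -3.71365857e+01, -1.59994679e-04,
        3.92736692e-03, -4.77913282e-07]), 'tool_pos': array([ 0.1928118 , -0.59392572,  0.23019892]), 'tool_rot': array([-9.27250640e-04,  9.87714790e-01,  1.56264621e-01, -5.22326408e-05]), 'contact_force': array([-0.17042337,  0.42563527, -0.39151748]), 'ft_torque': array([-0.0153538 , -0.0360388 ,  0.04416687]), 'grasp_force': 0.0, 'gripper_width': 1.0015410883344265}
```

View pics/side0.png

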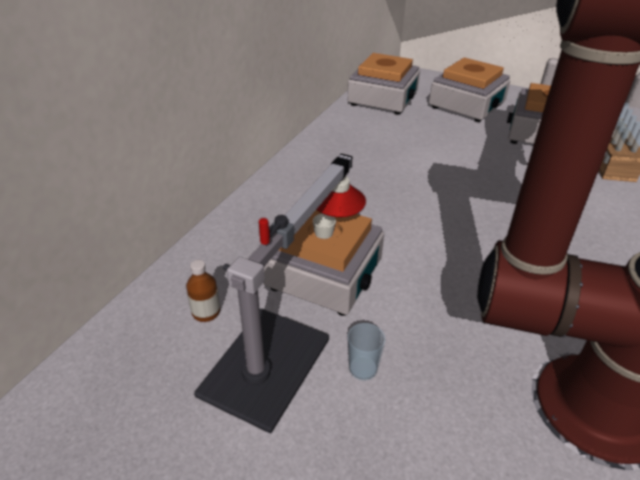

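View pics/top0.png

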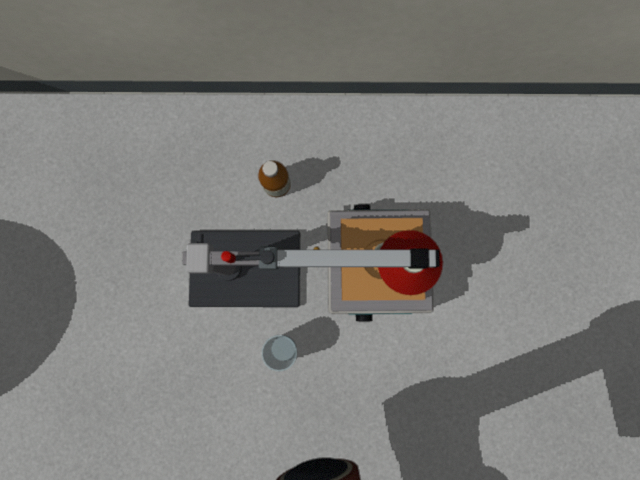

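Side: column at left, boom running away (-y), red handle (264,231). Top: boom is along -y, handle at (228,257), pivot at (267,257), button at about (317,249) on the far (+x) face, lamp at (415,260). I'll enlarge this to measure it.

```bash
python3 - <<'E'
import pickle,cv2
d=pickle.load(open("top0.pkl","rb"))["frame"]
cv2.imwrite("pics/t1.png",cv2.resize(d[225:295,180:340],None,fx=5,fy=5,interpolation=cv2.INTER_CUBIC))
d=pickle.load(open("side0.pkl","rb"))["frame"]
cv2.imwrite("pics/s1.png",cv2.resize(d[145:295,220:380],None,fx=4,fy=4,interpolation=cv2.INTER_CUBIC))
E
```

```text
(no output)
```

View pics/t1.png

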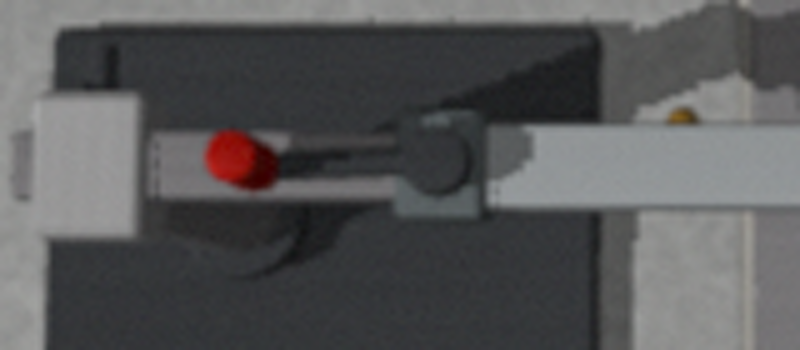

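View pics/s1.png

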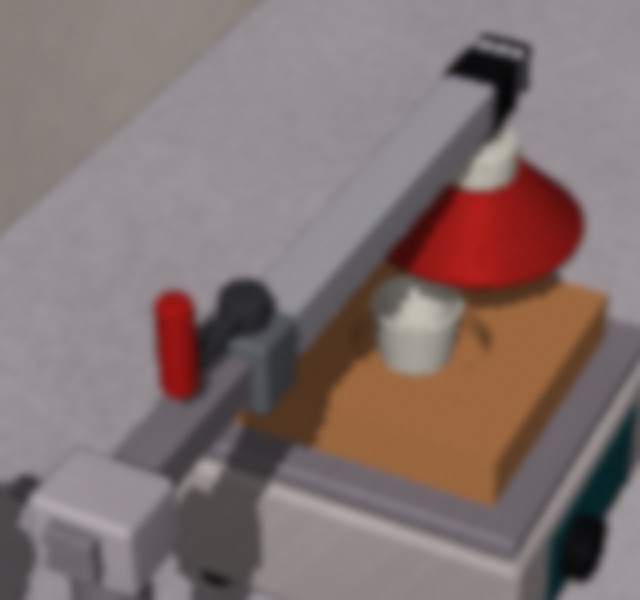

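Top crop: handle top (232,157), pivot cap (438,158), tube edges v=124/209, button tip (683,108), block u=37..142. Side crop: handle top centre (174,300), bottom (182,393).

```bash
cat >> h.py <<'E'
def ray(d,u,v):
    R=np.array(d["R"]);c=-R.T@np.array(d["t"]);w=R.T@np.linalg.solve(np.array(d["mtx"]),[u,v,1.]);return c,w
def atz(d,u,v,z):
    c,w=ray(d,u,v);return c+w*(z-c[2])/w[2]
def tri(a,b):
    A=[];B=[]
    M=0;q=0
    for c,w in(a,b):
        w=w/np.linalg.norm(w);P=np.eye(3)-np.outer(w,w);M=M+P;q=q+P@c
    X=np.linalg.solve(M,q);return X,[np.linalg.norm(np.cross(X-c,w/np.linalg.norm(w))) for c,w in(a,b)]
E
python3 - <<'E'
from h import *
import pickle
T=pickle.load(open("top0.pkl","rb"));S=pickle.load(open("side0.pkl","rb"))
t=lambda u,v:((u+.5)/5-.5+180,(v+.5)/5-.5+225)
s=lambda u,v:((u+.5)/4-.5+220,(v+.5)/4-.5+145)
print("knobtop",tri(ray(T,*t(232,157)),ray(S,*s(174,298))))
print("cap",tri(ray(T,*t(438,158)),ray(S,*s(243,297))))
for z in(.30,.31,.32,.33):print(z,"knob",atz(T,*t(232,157),z),"piv",atz(T,*t(438,158),z))
for n,u,v in(("e1",550,124),("e2",550,209),("E1",790,124),("E2",790,210)):print(n,atz(T,*t(u,v),.278))
print("btn",atz(T,*t(683,108),.265), "collar",atz(T,*t(398,160),.282),atz(T,*t(486,160),.282))
for u,v in((37,92),(142,92),(142,238),(37,238)):print("blk",atz(T,*t(u,v),.281))
# tube edges by gradient along cols
g=cv2.cvtColor(T["frame"],cv2.COLOR_BGR2GRAY).astype(float)
for u in range(290,405,12):
    col=g[:,u-2:u+3].mean(1);b=(col>145) if 0 else None
    d=np.diff(col[240:275]);print(u,240.5+np.argmax(d),240.5+np.argmin(d),col[240:275].round().astype(int).tolist() if u in(290,386) else"")
E
```

```text
knobtop (array([0.56498043, 0.1771022 , 0.32844237]), [np.float64(0.0001489416552656897), np.float64(0.0001489416552655824)])
cap (array([0.56851514, 0.12155015, 0.29015324]), [np.float64(9.236732948121758e-05), np.float64(9.23673294812508e-05)])
0.3 knob [0.56731043 0.18277117 0.3       ] piv [0.5675754  0.12033679 0.3       ]
0.31 knob [0.5664443  0.18075314 0.31      ] piv [0.56670576 0.11914663 0.31      ]
0.32 knob [0.56557818 0.17873511 0.32      ] piv [0.56583613 0.11795647 0.32      ]
0.33 knob [0.56471206 0.17671708 0.33      ] piv [0.56496649 0.1167663  0.33      ]
e1 [0.58042625 0.08827286 0.278     ]
e2 [0.55394093 0.08781127 0.278     ]
E1 [0.58109218 0.01358183 0.278     ]
E2 [0.55432967 0.01342332 0.278     ]
btn [0.58720557 0.04718563 0.265     ] collar [0.56840692 0.13486274 0.282     ] [0.56865555 0.10759488 0.282     ]
blk [0.58871432 0.24818033 0.281     ]
blk [0.58900097 0.21536553 0.281     ]
blk [0.54358187 0.21368211 0.281     ]
blk [0.54327057 0.24626565 0.281     ]
290 249.5 266.5 [32, 32, 31, 34, 33, 32, 32, 32, 31, 58, 125, 146, 148, 148, 148, 147, 148, 149, 149, 148, 149, 149, 150, 149, 151, 145, 107, 66, 53, 54, 54, 55, 55, 55, 54]
302 249.5 265.5 
314 249.5 265.5 
326 240.5 265.5 
338 249.5 265.5 
350 249.5 265.5 
362 249.5 265.5 
374 249.5 265.5 
386 249.5 265.5 [35, 29, 28, 27, 25, 24, 27, 23, 27, 56, 123, 146, 146, 146, 146, 147, 147, 147, 147, 147, 147, 148, 148, 148, 151, 145, 105, 70, 54, 52, 55, 53, 53, 52, 53]
398 249.5 265.5
```

>>> play_rows([
  [[0.017,0.034,0.017,0,0,7.2,0.35],[0.017,0.034,0.017,0,0,7.2,0.35],[0.017,0.034,0.017,0,0,7.2,0.35],[0.017,0.034,0.017,0,0,7.2,0.35],[0.017,0.034,0.017,0,0,7.2,0.35],[0.017,0.034,0.017,0,0,7.2,0.35],[0.017,0.034,0.017,0,0,7.2,0.35],[0.017,0.034,0.017,0,0,7.2,0.35],[0.017,0.034,0.017,0,0,7.2,0.35],[0.017,0.034,0.017,0,0,7.2,0.35]],
])

```text
time: 1.1
tool_pos: [0.3632, -0.2529, 0.4015]
tool_rot: [-0.0, 0.706, 0.709, 0.0]
contact_force: [0.2, -0.0, -0.6]
gripper_width: 0.352
grasp_force: 0.0
```

>>> play_rows([
  [[0.018,0.04,0,0,0,0,0.35],[0.018,0.04,0,0,0,0,0.35],[0.018,0.04,0,0,0,0,0.35],[0.018,0.04,0,0,0,0,0.35],[0.018,0.04,0,0,0,0,0.35],[0.018,0.04,0,0,0,0,0.35],[0.018,0.04,0,0,0,0,0.35],[0.018,0.04,0,0,0,0,0.35],[0.018,0.04,0,0,0,0,0.35],[0.018,0.04,0,0,0,0,0.35]],
])

```text
time: 2.1
tool_pos: [0.5432, 0.1474, 0.4007]
tool_rot: [-0.0, 0.707, 0.707, -0.0]
contact_force: [1.0, 0.6, -0.0]
gripper_width: 0.347
grasp_force: 0.0
```

>>> play_rows([
  [[0.011,0.015,0,0,0,0,0.35],[0.012,0.015,0,0,0,0,0.35],[0,0,-0.02,0,0,0,0.35],[0,0,-0.02,0,0,0,0.35],[0,0,-0.02,0,0,0,0.35],[0,0,-0.015,0,0,0,0.35],[0,0,-0.01,0,0,0,0.35],[0,0,-0.01,0,0,0,0.35],[0,0,-0.006,0,0,0,0.35],[0,0,0,0,0,0,0.35]],
])

```text
time: 3.1
tool_pos: [0.5657, 0.1755, 0.2995]
tool_rot: [-0.0, 0.707, 0.707, -0.0]
contact_force: [-0.2, 0.4, 0.3]
gripper_width: 0.351
grasp_force: 0.0
```

```bash
python3 - <<'E'
from h import *
d=manip.grab_frame("side")["frame"]
cv2.imwrite("pics/s2.png",cv2.resize(d[130:300,190:380],None,fx=3.5,fy=3.5,interpolation=cv2.INTER_CUBIC))
E
```

```text
(no output)
```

View pics/s2.png

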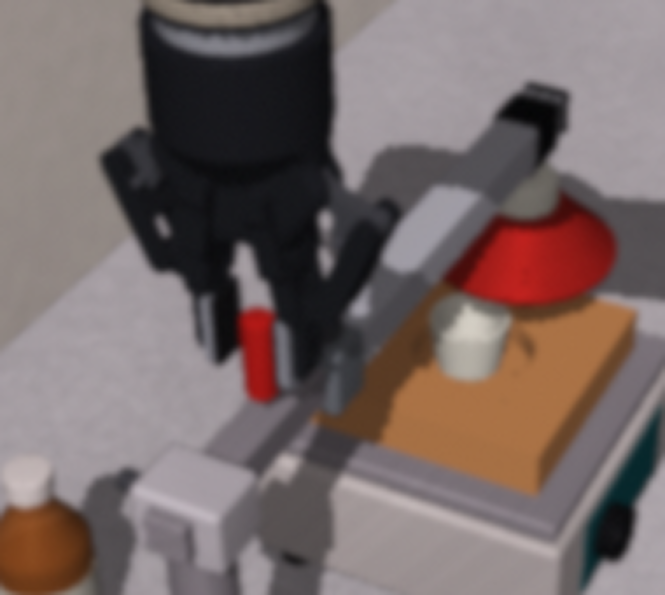

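The handle is between the fingers. Next I swing it loose, with the tool turning along.

>>> play_rows([
  [[0,0.001,0,0,0,0,0.23],[0,0,0,0,0,0,0.23],[-0.0077,-0.0005,0,0,0,8,0.23],[-0.0075,-0.0016,0,0,0,8,0.23],[-0.0072,-0.0026,0,0,0,8,0.23],[-0.0068,-0.0036,0,0,0,8,0.23],[-0.0062,-0.0045,0,0,0,8,0.23]],
])

```text
time: 3.85
tool_pos: [0.5311, 0.164, 0.301]
tool_rot: [0.001, 0.42, 0.907, 0.001]
contact_force: [2.2, 1.0, -0.5]
gripper_width: 0.229
grasp_force: 1.1
```

>>> play_rows([
  [[-0.0055,-0.0053,0,0,0,8,0.23],[-0.0047,-0.006,0,0,0,8,0.23],[-0.0038,-0.0066,0,0,0,8,0.23],[-0.0029,-0.0071,0,0,0,8,0.23],[-0.0019,-0.0074,0,0,0,8,0.23],[-0.0008,-0.0076,0,0,0,8,0.23],[0,-0.0038,0,0,0,4,0.23],[0,0,0,0,0,0,0.23]],
])

```text
time: 4.65
tool_pos: [0.5114, 0.1199, 0.3012]
tool_rot: [0.001, -0.017, 1.0, 0.0]
contact_force: [0.5, 0.5, 0.6]
gripper_width: 0.23
grasp_force: 0.1
```

>>> play_rows([
  [[0,0,0,0,0,0,0.36],[0,0,0.02,0,0,0,0.36],[0,0,0.03,0,0,0,0.36],[0,0,0.03,0,0,0,0.36],[0,0,0.01,0,0,-8,0.8],[0.01,-0.013,0,0,0,-8,0.8],[0.01,-0.013,0,0,0,-8,0.8],[0.01,-0.013,0,0,0,-8,0.8],[0.01,-0.013,0,0,0,-8,0.8],[0.01,-0.013,0,0,0,-8,0.8]],
])

```text
time: 5.65
tool_pos: [0.5613, 0.0546, 0.3905]
tool_rot: [0.0, 0.394, 0.919, -0.0]
contact_force: [-0.1, 0.0, 0.2]
gripper_width: 0.8
grasp_force: 0.0
```

>>> play_rows([
  [[0.006,-0.008,0,0,0,-8,0.8],[0,0,0,0,0,-8,0.8],[0,0,0,0,0,-8,0.8],[0,0,0,0,0,-8,0.8],[0,0,0,0,0,-8,0.8],[0,0,0,0,0,-4,0.8],[0,0,0,0,0,0,0.8]],
])

```text
time: 6.35
tool_pos: [0.567, 0.0471, 0.3904]
tool_rot: [0.0, 0.707, 0.707, -0.0]
contact_force: [1.0, 0.6, 0.3]
gripper_width: 0.796
grasp_force: 0.0
```

```bash
python3 - <<'E'
from h import *
d=manip.grab_frame("side")["frame"]
cv2.imwrite("pics/s3.png",cv2.resize(d[130:300,190:380],None,fx=3.5,fy=3.5,interpolation=cv2.INTER_CUBIC))
E
```

```text
(no output)
```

View pics/s3.png

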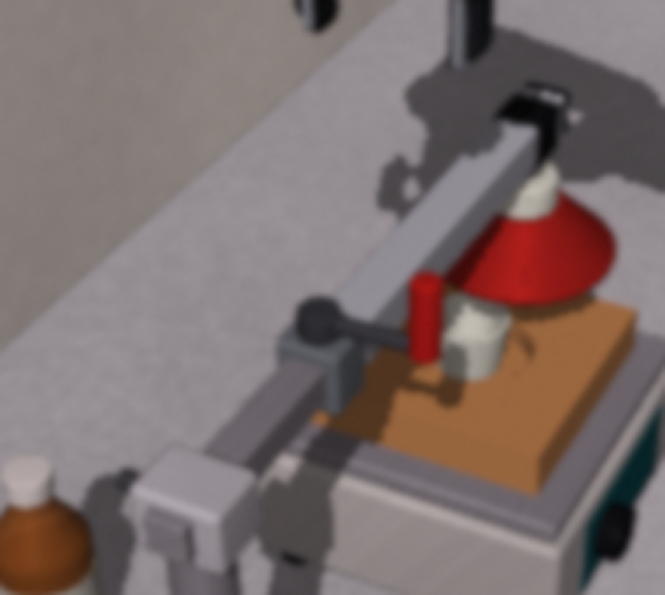

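The handle now points to -x (crop 425,310), so the clamp is loose. Next I lower the gripper astride the tube.

>>> play_rows([
  [[0.0005,0,-0.03,0,0,0,0.8],[0,0,-0.03,0,0,0,0.8],[0,0,-0.03,0,0,0,0.8],[0,0,-0.03,0,0,0,0.8],[0,0,-0.02,0,0,0,0.8],[0,0,-0.007,0,0,0,0.8],[0,0,0,0,0,0,0.5],[0,0,0,0,0,0,0.45]],
])

```text
time: 7.2
tool_pos: [0.5681, 0.047, 0.2449]
tool_rot: [0.001, 0.707, 0.707, 0.001]
contact_force: [0.3, 0.4, 0.2]
gripper_width: 0.471
grasp_force: 0.0
```

>>> play_rows([
  [[0,0,0,0,0,0,0.4],[0,0,0,0,0,0,0.36],[0,0,0,0,0,0,0.33],[0,0,0,0,0,0,0.3],[0,0,0,0,0,0,0.3]],
])

```text
time: 7.7
tool_pos: [0.5665, 0.0469, 0.2456]
tool_rot: [-0.001, 0.707, 0.707, -0.001]
contact_force: [-8.7, -0.1, 8.9]
gripper_width: 0.305
grasp_force: 13.7
```

>>> play_rows([
  [[-0.001,0,0.0022,0,0,0,0.3],[0,0,0,0,0,0,0.3],[0,0,0,0,0,0,0.2],[0,0,0,0,0,0,0.2],[0,0,0,0,0,0,0.2]],
])

```text
time: 8.2
tool_pos: [0.5664, 0.0469, 0.2458]
tool_rot: [0.0, 0.707, 0.707, -0.0]
contact_force: [-1.7, -1.0, 2.1]
gripper_width: 0.296
grasp_force: 59.9
```

>>> play_rows([
  [[0,0.001,0,0,0,0,0.2],[0,0.001,0,0,0,0,0.2],[0,0.001,0,0,0,0,0.2],[0,0.001,0,0,0,0,0.2]],
])

```text
time: 8.6
tool_pos: [0.5664, 0.0491, 0.2458]
tool_rot: [0.001, 0.707, 0.707, -0.002]
contact_force: [-2.6, -8.9, 2.8]
gripper_width: 0.294
grasp_force: 60.2
```

>>> play_rows([
  [[0,0.001,0,0,0,0,0.2],[0,0.001,0,0,0,0,0.2],[0,0.001,0,0,0,0,0.2],[0,0.001,0,0,0,0,0.2]],
])

```text
time: 9.0
tool_pos: [0.5663, 0.0522, 0.2458]
tool_rot: [0.002, 0.708, 0.707, -0.002]
contact_force: [-1.1, -10.2, 3.5]
gripper_width: 0.293
grasp_force: 59.5
```

>>> play_rows([
  [[0,0.001,0,0,0,0,0.2],[0,0.001,0,0,0,0,0.2],[0,0.001,0,0,0,0,0.2],[0,0.001,0,0,0,0,0.2]],
])

```text
time: 9.4
tool_pos: [0.5663, 0.0574, 0.2458]
tool_rot: [0.001, 0.707, 0.707, -0.001]
contact_force: [-3.8, -5.6, 2.7]
gripper_width: 0.295
grasp_force: 59.4
```

>>> play_rows([
  [[-0.0003,0.002,0,0,0,0,0.2],[0,0.002,0,0,0,0,0.2],[0,0.002,0,0,0,0,0.2],[0,0.002,0,0,0,0,0.2],[0,0.002,0,0,0,0,0.2],[0,0.002,0,0,0,0,0.2],[0,0.002,0,0,0,0,0.2],[0,0.002,0,0,0,0,0.2],[0,0.002,0,0,0,0,0.2],[0,0.002,0,0,0,0,0.2]],
])

```text
time: 10.4
tool_pos: [0.5661, 0.0773, 0.2458]
tool_rot: [0.001, 0.707, 0.707, -0.001]
contact_force: [-2.1, -5.7, 3.0]
gripper_width: 0.292
grasp_force: 59.2
```

>>> play_rows([
  [[-0.0003,0.001,0,0,0,0,0.2],[0,0.001,0,0,0,0,0.2]],
])

```text
time: 10.6
tool_pos: [0.5661, 0.0792, 0.2458]
tool_rot: [0.002, 0.707, 0.707, -0.001]
contact_force: [-2.2, -8.5, 2.7]
gripper_width: 0.293
grasp_force: 58.8
```

>>> play_rows([
  [[0,0.0005,0,0,0,0,0.2],[0,0.0005,0,0,0,0,0.2],[0,0.0005,0,0,0,0,0.2]],
])

```text
time: 10.9
tool_pos: [0.5661, 0.0806, 0.2458]
tool_rot: [0.002, 0.707, 0.707, -0.001]
contact_force: [-1.1, -8.4, 3.0]
gripper_width: 0.293
grasp_force: 58.9
```

>>> play_rows([
  [[0,0.0005,0,0,0,0,0.2],[0,0.0005,0,0,0,0,0.2],[0,0.0005,0,0,0,0,0.2]],
])

```text
time: 11.2
tool_pos: [0.566, 0.0825, 0.2458]
tool_rot: [0.001, 0.707, 0.707, -0.001]
contact_force: [-0.9, -5.7, 2.9]
gripper_width: 0.293
grasp_force: 58.8
```

>>> play_rows([
  [[0,0.0005,0,0,0,0,0.2],[0,0.0005,0,0,0,0,0.2],[0,0.0005,0,0,0,0,0.2]],
])

```text
time: 11.5
tool_pos: [0.566, 0.0841, 0.2458]
tool_rot: [0.001, 0.707, 0.707, -0.001]
contact_force: [-0.4, -4.5, 2.0]
gripper_width: 0.295
grasp_force: 58.8
```

>>> play_rows([
  [[0,0.0005,0,0,0,0,0.2],[0,0.0005,0,0,0,0,0.2],[0,0.0005,0,0,0,0,0.2]],
])

```text
time: 11.8
tool_pos: [0.566, 0.0856, 0.2458]
tool_rot: [0.001, 0.707, 0.707, -0.001]
contact_force: [-1.9, -6.3, 1.9]
gripper_width: 0.294
grasp_force: 58.9
```

>>> play_rows([
  [[0,0.0005,0,0,0,0,0.2],[0,0.0005,0,0,0,0,0.2],[0,0.0005,0,0,0,0,0.2]],
])

```text
time: 12.1
tool_pos: [0.566, 0.0873, 0.2458]
tool_rot: [0.001, 0.707, 0.707, -0.001]
contact_force: [-0.9, -4.7, 3.0]
gripper_width: 0.294
grasp_force: 58.8
```

>>> play_rows([
  [[0,0.0005,0,0,0,0,0.2],[0,0.0005,0,0,0,0,0.2],[0,0.0005,0,0,0,0,0.2]],
])

```text
time: 12.4
tool_pos: [0.566, 0.0901, 0.2458]
tool_rot: [0.0, 0.707, 0.707, 0.0]
contact_force: [-0.1, -2.6, 3.8]
gripper_width: 0.291
grasp_force: 58.9
```

>>> play_rows([
  [[0,0.0005,0,0,0,0,0.2],[0,0,0,0,0,0,0.2]],
])

```text
time: 12.6
tool_pos: [0.566, 0.0916, 0.2458]
tool_rot: [-0.001, 0.707, 0.707, 0.001]
contact_force: [-0.3, 2.7, 3.1]
gripper_width: 0.295
grasp_force: 58.7
```

>>> play_rows([
  [[0,0.0005,0,0,0,0,0.2],[0,0,0,0,0,0,0.2]],
])

```text
time: 12.8
tool_pos: [0.566, 0.0918, 0.2458]
tool_rot: [-0.0, 0.707, 0.707, 0.001]
contact_force: [-0.1, 2.4, 3.6]
gripper_width: 0.293
grasp_force: 58.8
```

>>> play_rows([
  [[0,0.0005,0,0,0,0,0.2],[0,0,0,0,0,0,0.2]],
])

```text
time: 13.0
tool_pos: [0.5659, 0.0918, 0.2458]
tool_rot: [-0.0, 0.707, 0.707, 0.0]
contact_force: [0.4, 3.3, 4.9]
gripper_width: 0.295
grasp_force: 58.9
```

```bash
python3 - <<'E'
from h import *
d=manip.grab_frame("top")["frame"]
cv2.imwrite("pics/t4.png",cv2.resize(d[215:295,220:360],None,fx=5,fy=5,interpolation=cv2.INTER_CUBIC))
E
```

```text
(no output)
```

View pics/t4.png

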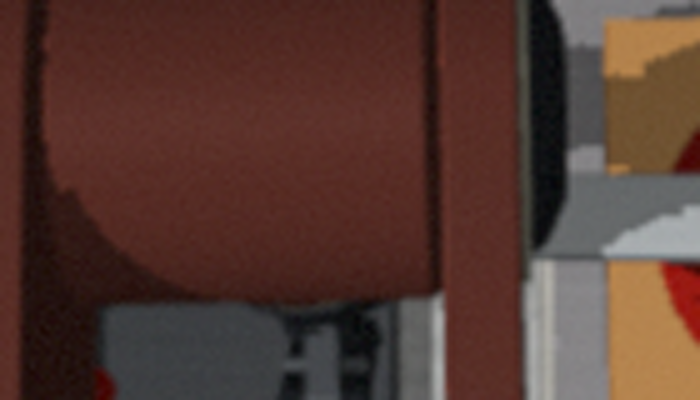

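The arm hides the button in the view. The tube jumped forward and stopped at 44.9 mm of travel, which feels like the click. I'll feel gently for the dead stop.

>>> play_rows([
  [[0,0.0005,0,0,0,0,0.2],[0,0.0005,0,0,0,0,0.2],[0,0,0,0,0,0,0.2]],
])

```text
time: 13.35
tool_pos: [0.566, 0.0919, 0.2458]
tool_rot: [0.001, 0.707, 0.707, -0.0]
contact_force: [0.0, -1.0, 5.0]
gripper_width: 0.29
grasp_force: 59.1
```

>>> play_rows([
  [[0,0.0005,0,0,0,0,0.2],[0,0.0005,0,0,0,0,0.2],[0,0,0,0,0,0,0.2]],
])

```text
time: 13.65
tool_pos: [0.5659, 0.0921, 0.2458]
tool_rot: [0.001, 0.707, 0.707, -0.001]
contact_force: [-0.4, -3.4, 5.0]
gripper_width: 0.291
grasp_force: 59.3
```

>>> play_rows([
  [[0,0.0005,0,0,0,0,0.2],[0,0.0003,0,0,0,0,0.2],[0,0,0,0,0,0,0.2]],
])

```text
time: 13.95
tool_pos: [0.5659, 0.0924, 0.2458]
tool_rot: [0.001, 0.708, 0.707, -0.001]
contact_force: [-0.3, -5.4, 6.2]
gripper_width: 0.292
grasp_force: 59.3
```

>>> play_rows([
  [[0,0.0003,0,0,0,0,0.2],[0,0.0003,0,0,0,0,0.2],[0,0,0,0,0,0,0.2]],
])

```text
time: 14.25
tool_pos: [0.5659, 0.0928, 0.2457]
tool_rot: [0.001, 0.708, 0.707, -0.001]
contact_force: [-1.3, -5.3, 5.3]
gripper_width: 0.298
grasp_force: 59.4
```

>>> play_rows([
  [[0,0.0003,0,0,0,0,0.2],[0,0.0003,0,0,0,0,0.2],[0,0,0,0,0,0,0.2]],
])

```text
time: 14.55
tool_pos: [0.5659, 0.0934, 0.2458]
tool_rot: [0.001, 0.708, 0.707, -0.001]
contact_force: [-0.7, -5.2, 5.4]
gripper_width: 0.297
grasp_force: 59.4
```

>>> play_rows([
  [[0,0.0003,0,0,0,0,0.2],[0,0.0002,0,0,0,0,0.2],[0,0,0,0,0,0,0.2]],
])

```text
time: 14.85
tool_pos: [0.5659, 0.0939, 0.2458]
tool_rot: [0.001, 0.708, 0.707, -0.001]
contact_force: [-0.6, -4.5, 4.7]
gripper_width: 0.294
grasp_force: 59.4
```

```bash
cat >> h.py <<'E'
def boomend(f):
    # right end of the boom cap in the top view: silver/black vs; use red shade right edge (hue based) around row 262
    h=cv2.cvtColor(f,cv2.COLOR_BGR2HSV).astype(int)
    m=((h[...,0]<6)|(h[...,0]>174))&(h[...,1]>150)&(h[...,2]>40)
    out=[]
    s=f.astype(float); r=(s[...,2]-s[...,1])/(s.sum(2)+1)
    for v in list(range(272,292)):
        row=r[v,350:480]; i=np.where(row>0.25)[0]
        if len(i): 
            j=i[-1]; out.append(350+j+(row[j]-.25)/(row[j]-row[j+1]))
    return np.array(out)
E
python3 - <<'E'
from h import *
import pickle
a=boomend(pickle.load(open("top0.pkl","rb"))["frame"])
d=manip.grab_frame("top");pickle.dump(d,open("top5.pkl","wb"))
b=boomend(d["frame"])
T=pickle.load(open("top0.pkl","rb"))
print(a.round(1),b.round(1))
k=np.array([np.diff([atz(d,u,280,z)[1] for u in(400,401)])[0] for z in(.183,)])
print(k, (np.median(a-b))*k)
# pad check: silver end cap
for D in(T,d):
    g=D["frame"].astype(int); print(g[258,400:445].mean(1).round().astype(int).tolist())
E
```

```text
[440.6 440.4 439.9 439.6 439.4 438.7 438.1 437.7 437.2 436.5 435.7 435.1
 434.3 433.2 432.3 431.5 430.  428.7 426.9 425.6] [413.6 413.4 413.2 412.7 412.5 411.9 411.2 410.6 410.  409.6 408.9 407.9
 407.  405.8 404.6 403.6 402.5 400.8 399.6 397.7]
[-0.00172538] [-0.04675466]
[148, 147, 146, 146, 146, 147, 148, 147, 148, 138, 98, 32, 18, 20, 16, 21, 21, 22, 18, 17, 18, 18, 18, 17, 15, 25, 18, 19, 42, 104, 148, 149, 149, 148, 141, 101, 32, 18, 16, 25, 29, 34, 61, 83, 85]
[105, 103, 105, 104, 96, 59, 16, 9, 17, 24, 33, 33, 36, 33, 44, 65, 79, 79, 80, 78, 80, 77, 78, 82, 82, 82, 83, 81, 82, 81, 77, 80, 90, 100, 100, 100, 99, 99, 100, 99, 95, 96, 95, 95, 96]
```

The camera gives 46.8 mm of travel against the tool's 47.0 mm, so the pads aren't slipping. The jump was probably the dome starting into the hole, so I continue in small steps.

>>> play_rows([
  [[0,0.0003,0,0,0,0,0.2],[0,0.0003,0,0,0,0,0.2],[0,0.0002,0,0,0,0,0.2],[0,0,0,0,0,0,0.2]],
])

```text
time: 15.3
tool_pos: [0.5659, 0.0942, 0.2458]
tool_rot: [0.002, 0.708, 0.707, -0.002]
contact_force: [-1.8, -8.4, 5.5]
gripper_width: 0.291
grasp_force: 59.5
```

>>> play_rows([
  [[0,0.0003,0,0,0,0,0.2],[0,0.0003,0,0,0,0,0.2],[0,0,0,0,0,0,0.2]],
])

```text
time: 15.6
tool_pos: [0.5659, 0.0943, 0.2458]
tool_rot: [0.002, 0.708, 0.706, -0.002]
contact_force: [-0.9, -8.9, 5.2]
gripper_width: 0.296
grasp_force: 59.5
```

>>> play_rows([
  [[0,0.0004,0,0,0,0,0.2],[0,0,0,0,0,0,0.2]],
])

```text
time: 15.8
tool_pos: [0.5659, 0.0944, 0.2457]
tool_rot: [0.002, 0.708, 0.706, -0.003]
contact_force: [-1.5, -10.0, 5.1]
gripper_width: 0.292
grasp_force: 59.6
```

>>> play_rows([
  [[0,-0.0014,0,0,0,0,0.2],[0,0,0,0,0,0,0.4],[0,0,0,0,0,0,0.8],[0,0,0,0,0,0,0.8],[0,0,0.02,0,0,0,0.8],[0,0,0.03,0,0,0,0.8],[0,0,0.04,0,0,0,0.8],[0,0,0.04,0,0,0,0.8],[0,0,0.02,0,0,0,0.36]],
])

```text
time: 16.7
tool_pos: [0.5665, 0.0965, 0.3998]
tool_rot: [0.002, 0.707, 0.707, 0.002]
contact_force: [-0.4, -0.7, 0.2]
gripper_width: 0.648
grasp_force: 0.0
```

>>> play_rows([
  [[-0.005,0.007,0,0,0,8,0.36],[-0.005,0.007,0,0,0,8,0.36],[-0.005,0.007,0,0,0,8,0.36],[-0.005,0.007,0,0,0,8,0.36],[-0.005,0.007,0,0,0,8,0.36],[-0.006,0.008,0,0,0,8,0.36],[-0.006,0.008,0,0,0,8,0.36],[-0.006,0.008,0,0,0,8,0.36],[-0.006,0.008,0,0,0,8,0.36],[-0.006,0.007,0,0,0,8,0.36]],
])

```text
time: 17.7
tool_pos: [0.5104, 0.1708, 0.3949]
tool_rot: [-0.0, 0.085, 0.996, -0.0]
contact_force: [-0.5, 0.4, -0.5]
gripper_width: 0.362
grasp_force: 0.0
```

>>> play_rows([
  [[0,0,0,0,0,8,0.36],[0,0,0,0,0,3,0.36],[0,0,0,0,0,0,0.36]],
])

```text
time: 18.0
tool_pos: [0.5106, 0.1706, 0.395]
tool_rot: [-0.0, -0.008, 1.0, -0.0]
contact_force: [-0.5, 0.0, -0.1]
gripper_width: 0.355
grasp_force: 0.0
```

```bash
python3 - <<'E'
from h import *
import pickle
d=manip.grab_frame("top");pickle.dump(d,open("top6.pkl","wb"))
a=boomend(pickle.load(open("top0.pkl","rb"))["frame"]);b=boomend(d["frame"]);print(np.median(a-b)*1.7254)
A=cv2.resize(d["frame"][225:285,190:350],None,fx=5,fy=5,interpolation=cv2.INTER_CUBIC)
s=manip.grab_frame("side")["frame"]
B=cv2.resize(s[170:245,200:400],None,fx=4,fy=4,interpolation=cv2.INTER_CUBIC)
cv2.imwrite("pics/c6.png",np.vstack([A,B[:300]]))
E
```

```text
47.37334680686692
```

View pics/c6.png

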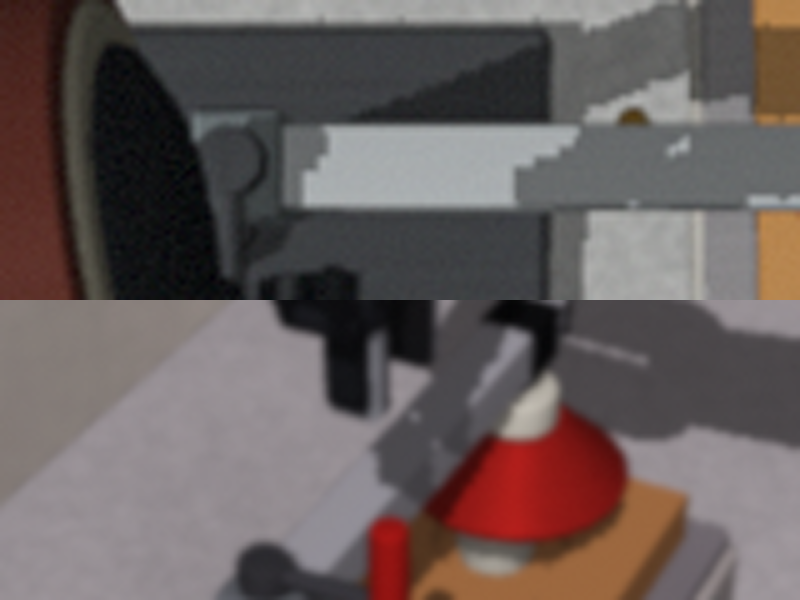

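The button stands fully out at crop (633,115), as before, and travel is 47.4 mm. Next I tighten the lever.

>>> play_rows([
  [[0,0,-0.03,0,0,0,0.36],[0,0,-0.03,0,0,0,0.36],[0,0,-0.02,0,0,0,0.36],[0,0,-0.01,0,0,0,0.36],[0,0,-0.005,0,0,0,0.36],[0,0,0,0,0,0,0.23],[0,0,0,0,0,0,0.23],[0,0,0,0,0,0,0.23]],
])

```text
time: 18.9
tool_pos: [0.5114, 0.1704, 0.3021]
tool_rot: [0.001, -0.008, 1.0, 0.0]
contact_force: [-0.1, 0.5, 1.0]
gripper_width: 0.229
grasp_force: 0.0
```

>>> play_rows([
  [[0.0008,0.0076,0,0,0,-8,0.23],[0.0019,0.0074,0,0,0,-8,0.23],[0.0029,0.0071,0,0,0,-8,0.23],[0.0038,0.0066,0,0,0,-8,0.23],[0.0047,0.006,0,0,0,-8,0.23],[0.0055,0.0053,0,0,0,-8,0.23]],
])

```text
time: 19.5
tool_pos: [0.5301, 0.2106, 0.3015]
tool_rot: [-0.0, 0.402, 0.916, -0.0]
contact_force: [-2.8, -0.8, 0.9]
gripper_width: 0.231
grasp_force: 1.5
```

>>> play_rows([
  [[0.0062,0.0045,0,0,0,-8,0.23],[0.0068,0.0036,0,0,0,-8,0.23],[0.0072,0.0026,0,0,0,-8,0.23],[0.0075,0.0016,0,0,0,-8,0.23],[0.0077,0.0005,0,0,0,-8,0.23],[0,0,0,0,0,0,0.23]],
])

```text
time: 20.1
tool_pos: [0.5664, 0.2234, 0.3013]
tool_rot: [0.0, 0.688, 0.725, 0.0]
contact_force: [0.1, -0.6, 0.3]
gripper_width: 0.231
grasp_force: 0.0
```

>>> play_rows([
  [[0.001,0,0,0,0,0,0.23],[0.001,0,0,0,0,0,0.23],[0.0005,0,0,0,0,0,0.23],[0,0,0,0,0,0,0.23]],
])

```text
time: 20.5
tool_pos: [0.567, 0.2234, 0.3011]
tool_rot: [-0.001, 0.688, 0.726, -0.001]
contact_force: [-6.4, 1.4, 3.3]
gripper_width: 0.225
grasp_force: 3.3
```

>>> play_rows([
  [[0.0005,0,0,0,0,0,0.23],[0.0005,0,0,0,0,0,0.23],[0,0,0,0,0,0,0.23]],
])

```text
time: 20.8
tool_pos: [0.5672, 0.2234, 0.3011]
tool_rot: [-0.002, 0.688, 0.726, -0.002]
contact_force: [-10.0, 0.8, 4.7]
gripper_width: 0.229
grasp_force: 5.0
```

>>> play_rows([
  [[-0.003,0,0,0,0,0,0.23],[0,0,0,0,0,0,0.36],[0,0,0,0,0,0,0.36],[0,0,0.02,0,0,0,0.36],[0,0,0.03,0,0,0,0.36],[0,0,0.04,0,0,0,0.36],[-0.04,0,0.02,0,0,0,0.36],[-0.05,0,0,0,0,0,0.36],[-0.05,0,0,0,0,0,0.36],[0,0,0,0,0,0,0.36]],
])

```text
time: 21.8
tool_pos: [0.4226, 0.2232, 0.4117]
tool_rot: [0.0, 0.688, 0.726, 0.001]
contact_force: [0.7, 0.4, 1.2]
gripper_width: 0.36
grasp_force: 0.0
```

```bash
python3 - <<'E'
from h import *
import pickle
d=manip.grab_frame("top")
a=boomend(pickle.load(open("top0.pkl","rb"))["frame"]);b=boomend(d["frame"]);print(np.median(a-b)*1.7254,manip.state()["time"])
A=cv2.resize(d["frame"][225:285,180:340],None,fx=5,fy=5,interpolation=cv2.INTER_CUBIC)
s=manip.grab_frame("side")["frame"]
B=cv2.resize(s[150:300,180:380],None,fx=2,fy=2,interpolation=cv2.INTER_CUBIC)
C=cv2.resize(d["frame"][130:430,200:600],(400,300))
cv2.imwrite("pics/c7.png",np.vstack([A,np.hstack([B,C])]))
E
```

```text
47.50918475220725 21.85
```

View pics/c7.png

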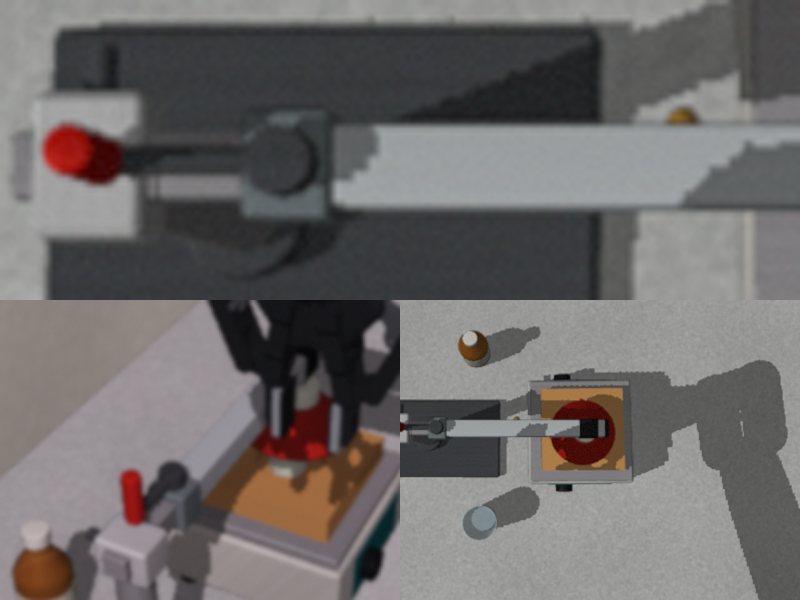

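The lever points to the column, hard against its stop (handle at crop 68,150). The button is out at (683,115) and the bystanders haven't moved. I'm handing in.

```bash
python3 -c "
from plant import manip
print(manip.job_done())"
```

```text
the job is handed in; nothing more can be done
None
```

The job is handed in: I swung the clamp loose, slid the outer tube in 47.4 mm until the button stood fully out in the next hole, and swung the clamp tight against its stop; the lamp was not touched and the bystanders stand where they were (about 22 s of robot time).

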